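# Take the wedge out from under the pastry slab

### The arm

A 7-joint arm with a two-finger parallel gripper is mounted at the origin on a cart in front of the work surface, level with it; the furniture and walls round the work are solid. World frame = base frame: x ahead of the robot, y to its left, z up, the work surface at z = 0. Lengths are in m, angles in degrees, forces in N, time in s.
With the tool pointing down it reaches from about 0.425 to 0.875 m from the base axis. Payload 4.7 kg.
Tool frame: the origin (TCP) lies midway between the tips of the shut fingers; the grasp point (between the pads) lies 19 mm behind it; z points along the fingers, y is the direction in which the jaws open and shut (so a half turn about z gives the same grasp; the last joint's range is limited). The gripper opens to 87 mm and grips with 3 to 60 N. Pads are 19 mm wide; open, the fingers measure 117 mm over their backs; the gripper's body (75 mm by 190 mm) begins 51 mm behind the grasp point.
Start: joints at [-74.823, 18.392, -4.016, 83.108, 1.295, 78.541, -3.26], TCP at [0.161, 0.63, 0.195] pointing down, gripper open.
Joint ranges: [-163.93, 163.93], [-17.29, 119.83], [-79.2, 71.16], [3.27, 140.29], [-89.18, 269.18], [5.43, 117.66], [-154.24, 154.24]. Speed limits (degrees/s): [147.25, 147.25, 180, 180, 180, 180, 180].

### API

Orientations are given as [roll, pitch, yaw] about the fixed x, y, z axes, in that order (R = Rz(yaw) Ry(pitch) Rx(roll)).
In Python, from cell import env gives the robot as it stands.
- The arm moves only by the tool apply_moves, never from a script. Its argument "targets" is a list of rows, each a list of 2 entries, a list of its own where there are three numbers: the shift along the world's x, y, z in mm, then the turn, a rotation vector about the world's x, y, z in rad. A call has 1 to 8 rows; each row is the pose to reach, as a shift and turn from the pose commanded when the call began; what a row does not reach only later rows make up. A row lasts 1/10 s, in which the tool goes at most 50 mm and 8.59 degrees, less where a joint would pass 70% of its speed; a pose out of reach is approached as far as the arm can. A call with a gripper value outside its range is refused whole. "hand" is the finger opening in mm, from 0 to 87, set as the call begins (left out, the last holds). The fingers move at their own pace and stop on an object; "squeeze" is the grip in N (left out, the last holds). Time passes only in rows, so rows that repeat a pose let the fingers close. It gives the time, the measured TCP pose, the force and the opening at its end, in the units of the state.
- env.get_obs(): the state, without advancing time (a new reading comes with each control period).
- env.read_camera(name): name is "scene" or "top" or "wrist"; returns a dict with "image" (384x512x3 uint8, red, green, blue), "camera_matrix" (3x3 intrinsics, pixels), "camera_from_world" (4x4, takes a point from world to camera coordinates); the wrist camera has in their place "mount" (4x4, takes a point from camera to tool coordinates, whose origin is the TCP and whose axes are the flange's). Camera axes: x right, y down, z forward; pixel columns grow to the right and rows downward; lengths in m; the calibration is good to about 2 mm. A picture is of the moment at which its call begins: read the wrist's pose just before it. There is no depth.
- env.sign_off(): hands the job in, once; it reports no verdict.
Trained networks look in a picture, given as the dict that the camera call returned (one of the last four; its "shot" number tells which), for a name from the list of things; names that differ only in an ending like _2 or _b are one class to them, and where a whole thing is asked for, a point or a joint stands for the part that bears it (a point fixed in the world has none). Each returns a list of dicts, best first, with "conf" (0 to 1); they miss things now and then, are a little off and sometimes report something else, mostly with a low value. They report only what shows in the picture. A call takes as long as a camera call. They do not tell look-alikes from the thing itself.
- env.regions_of(picture, target): "region" (384x512 bool, what is visible of it) and "rect" ([left, top, right, bottom] in pixels, round what is visible of it).
The state is a dict: "time_s": time; "qpos": joint angles; "joint_velocities": joint speeds; "effort": joint torques, N m; "tool_pos": TCP position; "tool_rot": TCP orientation; "force": force on the tool from outside, world axes, zero at the start; "wrist_torque": the same for the moment, N m; "grip_width": finger opening in m.
Only numpy, scipy, OpenCV 4.12 (cv2) and the standard library are available. Lean on these libraries where they do the work, as an engineer would, in place of code of your own. Each camera call takes 0.05 s, during which the arm holds its last target. There are 200 camera calls.

### The job

The marble pastry slab was propped ajar on a wooden wedge to dry. Ease that wedge straight back out from under the slab's front edge, in small tugs if you like, so that the slab comes down gently and lies flat, and leave the wedge lying on its flat underside on the worktop just in front of the slab, clear of it. Leave the spare wedge nearby where it is.

Things in the scene. Friction and masses are not known exactly. Their poses are not given: they have to be found in the camera images.
- slab_base: Fixed wooden rail with a marble slab 160 (x) x 240 (y) x 16 mm hinged to it. Origin: on the worktop under the middle of the flat slab's front edge. +x runs to the hinge (at 165 mm), y along the front edge, z up. The front faces the robot's right within 10 degrees. Slab flat: underside 7, top 23 mm high. Propped: underside of the front edge about 24, top about 41 mm high.
- slab (a joint): Hinge of the slab, rad: 0 = flat, about 0.10 = propped on the wedge; grows as the front edge rises. The slab weighs about 1.5 kg and turns freely: it falls if it loses its support at once; the wedge's slope lowers it when drawn out steadily.
- wedge: Pale wooden wedge that props the slab: 140 long, 32 wide, level underside, top sloping straight from 4 mm high at the tip to 42 mm at the thick end. Origin: on the underside, middle of the tip; +x points from thick end (x = -140 mm) to tip, z up. 70 to 80 mm of it are under the slab, square to its front edge, within 20 mm of the middle; the rest sticks out. The pull takes about 4 to 14 N.
- spare_wedge: A second wedge of the same shape, wood, origin and axes, lying loose on the worktop, about crosswise, either some 32 cm in front of the slab's front edge or behind its rail, not under it. It must stay where it is.
Things that resemble listed ones, but are neither listed nor needed, are in the scene too. What is shaped like the wedge but red is not meant.

How it is judged:
By the outcome, as a careful person would: the job done as asked, in the order asked, and still so for the second after the job is handed in, with the robot touching nothing.
It also fails if it takes over 35 s, if anything falls off the work surface, if the arm or the gripper's body presses on something with over 40 N, if the wrist force passes 120 N, or if a joint passes its speed limit or range.

## Working session

There is one attempt and no reset: what is moved stays moved. The work goes in short steps, Python scripts to look and compute and a tool call to move; the robot and the scene stay as the last step left them, time stands still between calls to the robot, and variables do not carry over. Pictures are saved under pics/ and viewed, about 8 in all and at most 12, crops included, and the job is handed in when it is done.

Besides the shell and the picture viewer there is one more tool, called after "Call:" as name(argument=value, ...) on one line, values as JSON. apply_moves: Moves the arm, as the interface text tells. Its arguments: {"type":"object","properties":{"targets":{"type":"array","items":{"type":"array"}},"hand":{"type":"number"},"squeeze":{"type":"number"}},"required":["targets"]}

```bash
mkdir -p pics; ls; python3 - <<'E'
from cell import env
import cv2, numpy as np
o=env.get_obs(); print({k:np.round(o[k],3) for k in('time_s','tool_pos','tool_rot','force','grip_width')})
ims=[]
for n in('scene','top'):
    p=env.read_camera(n); cv2.imwrite(f'pics/{n}0.png',p['image'][:,:,::-1])
    print(n,np.round(p['camera_matrix'],1).tolist(),np.round(p['camera_from_world'],3).tolist())
    for t in('wedge','slab_base','spare_wedge'):
        for r in env.regions_of(p,t): print(t,round(r['conf'],2),r['rect'])
E
```

```text
pics
{'time_s': np.float64(0.0), 'tool_pos': array([0.161, 0.629, 0.194]), 'tool_rot': array([-1.79892e+02,  6.00000e-03,  1.65631e+02]), 'force': array([-0.324,  0.341, -1.549]), 'grip_width': np.float64(0.087)}
scene [[466.4, 0.0, 259.0], [0.0, 466.4, 194.3], [0.0, 0.0, 1.0]] [[0.694, -0.72, -0.003, -0.218], [-0.509, -0.488, -0.709, 0.317], [0.509, 0.494, -0.705, 1.327], [0.0, 0.0, 0.0, 1.0]]
wedge 0.84 [178.9, 131.7, 190.9, 160.5]
wedge 0.58 [273.3, 200.8, 292.1, 216.0]
wedge 0.56 [210.4, 161.9, 298.8, 222.9]
slab_base 0.58 [208.7, 158.3, 299.2, 222.2]
spare_wedge 0.68 [199.2, 143.8, 230.7, 173.3]
top [[425.6, 0.0, 256.3], [0.0, 425.6, 201.6], [0.0, 0.0, 1.0]] [[-0.016, -1.0, 0.017, 0.104], [-0.992, 0.013, -0.125, 0.42], [0.125, -0.019, -0.992, 1.554], [0.0, 0.0, 0.0, 1.0]]
wedge 0.65 [123.7, 183.1, 159.3, 210.8]
wedge 0.5 [262.9, 179.2, 281.9, 193.1]
slab_base 0.78 [207.4, 155.4, 265.3, 223.3]
spare_wedge 0.6 [171.1, 168.2, 185.3, 204.9]
```

```bash
python3 - <<'E'
import cv2
a=cv2.imread('pics/scene0.png'); b=cv2.imread('pics/top0.png')
a=cv2.resize(a[110:250,150:340],None,fx=4,fy=4,interpolation=2); cv2.imwrite('pics/sc.png',a)
b=cv2.resize(b[120:260,110:310],None,fx=4,fy=4,interpolation=2); cv2.imwrite('pics/tc.png',b)
E
```

```text
(no output)
```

View pics/sc.png

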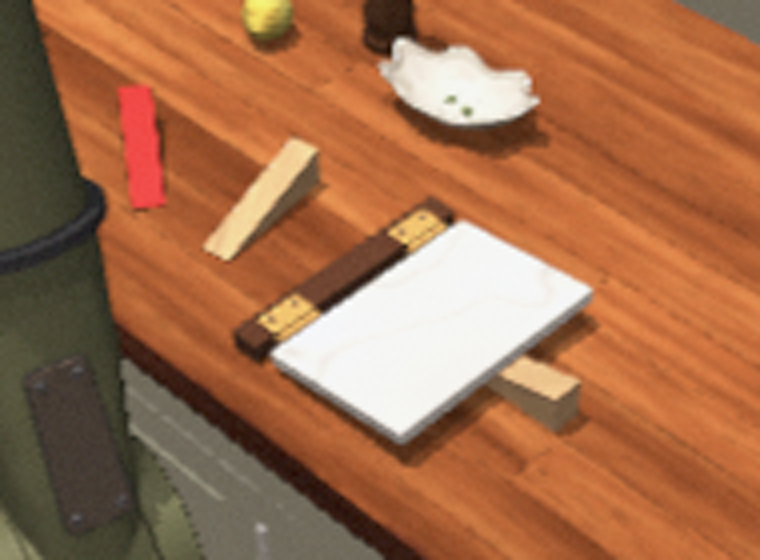

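View pics/tc.png

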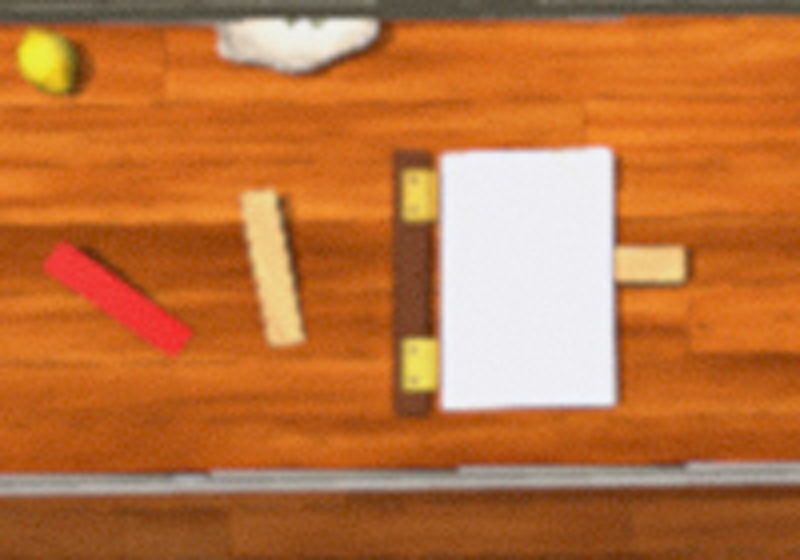

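Both crops agree:
- **Prop wedge:** pale, sticks out of the slab's front, scene px (285,206), top px (272,186).
- **Look-alikes:** pale spare behind the rail at top px (178,187), and the red wedge at top px (141,197). Both must be left alone.

By the description I choose the one under the slab.

```bash
cat > h.py <<'E'
import numpy as np
def ray(p,uv,z,T=None):
    K=p['camera_matrix']; T=np.linalg.inv(p['camera_from_world']) if T is None else T
    d=T[:3,:3]@np.linalg.solve(K,[uv[0],uv[1],1]); c=T[:3,3]
    return c+d*(z-c[2])/d[2]
E
python3 - <<'E'
from cell import env
from h import *
p=env.read_camera('top')
for n,u,v,z in[('thickA',686,247,.042),('thickB',687,283,.042),('inA',614,249,.03),('inB',614,282,.03),('slabF1',611,148,.041),('slabF2',616,408,.041),('slabB1',441,154,.023),('slabB2',441,409,.023),('railL',395,150,.02),
 ('spA',243,192,.042),('spB',277,190,.042),('spC',303,341,.004),('spD',271,346,.004)]:
    print(n,np.round(ray(p,(110+u/4,120+v/4),z),4))
p=env.read_camera('scene')
for n,u,v,z in[('thickA',580,380,.042),('thickB',553,402,.042)]:
    print(n,np.round(ray(p,(150+u/4,110+v/4),z),4))
E
```

```text
thickA [0.4926 0.0037 0.042 ]
thickB [0.4589 0.0035 0.042 ]
inA [0.4936 0.0698 0.03  ]
inB [0.4626 0.0704 0.03  ]
slabF1 [0.587  0.0713 0.041 ]
slabF2 [0.3445 0.071  0.041 ]
slabB1 [0.5874 0.2306 0.023 ]
slabB2 [0.3473 0.2318 0.023 ]
railL [0.5924 0.274  0.02  ]
spA [0.5493 0.4121 0.042 ]
spB [0.5508 0.3808 0.042 ]
spC [0.4145 0.3618 0.004 ]
spD [0.4102 0.3916 0.004 ]
thickA [0.4911 0.0038 0.042 ]
thickB [0.4568 0.0034 0.042 ]
```

Call:
apply_moves(targets=[[[28, -36, 0], [0, 0, -0.0825]], [[56, -72, 0], [0, 0, -0.165]], [[84, -108, 0], [0, 0, -0.2475]], [[112, -145, 0], [0, 0, -0.33]], [[140, -181, 0], [0, 0, -0.4125]], [[168, -217, 0], [0, 0, -0.495]], [[196, -253, 0], [0, 0, -0.5775]], [[224, -290, 0], [0, 0, -0.66]]], hand=87)

```text
time_s: 1.3
tool_pos: [0.3863, 0.3382, 0.1959]
tool_rot: [179.9, -0.0, 127.6]
force: [0.7, 0.4, 0.6]
grip_width: 0.0868
```

Call:
apply_moves(targets=[[[11, -39, 0], [0, 0, -0.0825]], [[22, -78, 0], [0, 0, -0.165]], [[33, -117, 0], [0, 0, -0.2475]], [[45, -156, 0], [0, 0, -0.33]], [[56, -195, 0], [0, 0, -0.4125]], [[67, -234, 0], [0, 0, -0.495]], [[79, -273, 0], [0, 0, -0.5775]], [[90, -312, 0], [0, 0, -0.66]]])

```text
time_s: 2.1
tool_pos: [0.4757, 0.0261, 0.1959]
tool_rot: [179.9, -0.0, 89.8]
force: [1.4, 0.4, -0.0]
grip_width: 0.0872
```

```bash
python3 - <<'E'
from cell import env
import cv2
from h import *
from scipy.spatial.transform import Rotation as R
o=env.get_obs(); print(o['tool_pos'],o['tool_rot'])
p=env.read_camera('wrist')
T=np.eye(4);T[:3,:3]=R.from_euler('xyz',o['tool_rot'],degrees=True).as_matrix();T[:3,3]=o['tool_pos'];T=T@p['mount']
np.savez('w.npz',T=T,K=p['camera_matrix'])
print(np.round(T,3).tolist())
cv2.imwrite('pics/w1.png',p['image'][:,:,::-1])
for r in env.regions_of(p,'wedge'): print(r['conf'],r['rect'])
E
```

```text
[0.47572799 0.02609802 0.19588493] [ 1.79933697e+02 -4.10201235e-02  8.98101122e+01]
[[1.0, -0.003, 0.0, 0.475], [-0.003, -0.955, -0.298, 0.109], [0.001, 0.298, -0.955, 0.384], [0.0, 0.0, 0.0, 1.0]]
0.79 [240.0, 126.3, 272.0, 196.2]
```

View pics/w1.png

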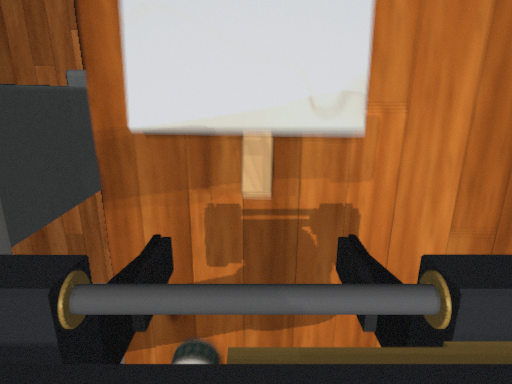

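```bash
python3 - <<'E'
from h import *
import cv2
d=np.load('w.npz');p={'camera_matrix':d['K']}
for n,u,v,z in[('tA',243,194,.042),('tB',272,194,.042),('iA',243,135,.025),('iB',271,135,.025),('sF1',131,130,.041),('sF2',365,133,.041),('thing',195,350,.03),('bar',370,350,.03),('grey',98,190,.1)]:
    print(n,np.round(ray(p,(u,v),z,d['T']),4))
b=cv2.imread('pics/top0.png'); cv2.imwrite('pics/tr.png',cv2.resize(b[100:300,230:480],None,fx=3,fy=3))
E
```

```text
tA [0.4636 0.0043 0.042 ]
tB [0.4943 0.0042 0.042 ]
iA [0.4639 0.0641 0.025 ]
iB [0.4933 0.064  0.025 ]
sF1 [0.3524 0.0714 0.041 ]
sF2 [0.5869 0.0676 0.041 ]
thing [ 0.3992 -0.2073  0.03  ]
bar [ 0.6228 -0.2082  0.03  ]
grey [0.3389 0.0261 0.1   ]
```

View pics/tr.png

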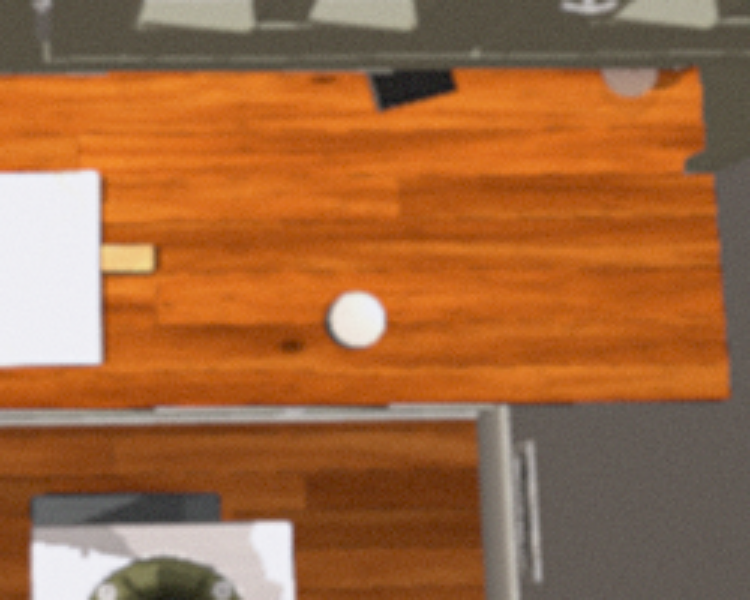

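White pot at y≈-0.2 is clear of the pull; wedge centre x≈0.478, thick end y≈0.004, slab edge y≈0.07. Descend onto the protruding part.

Call:
apply_moves(targets=[[[2, 0, -40], [0, 0, 0]], [[2, 0, -80], [0, 0, 0]], [[2, 0, -120], [0, 0, 0]], [[2, 0, -150], [0, 0, 0]], [[2, 0, -170], [0, 0, 0]], [[2, 0, -180], [0, 0, 0]], [[2, 0, -188], [0, 0, 0]], [[2, 0, -188], [0, 0, 0]]])

```text
time_s: 3.0
tool_pos: [0.4772, 0.0279, 0.0073]
tool_rot: [-180.0, 0.0, 90.0]
force: [0.4, -1.1, 0.6]
grip_width: 0.0871
```

Call:
apply_moves(targets=[[[0, 0, 0], [0, 0, 0]], [[0, 0, 0], [0, 0, 0]], [[0, 0, 0], [0, 0, 0]], [[0, 0, 0], [0, 0, 0]], [[0, 0, 0], [0, 0, 0]], [[0, 0, 0], [0, 0, 0]], [[0, 0, 0], [0, 0, 0]], [[0, 0, 0], [0, 0, 0]]], hand=20, squeeze=35)

```text
time_s: 3.8
tool_pos: [0.4772, 0.0277, 0.0074]
tool_rot: [-180.0, 0.0, 90.0]
force: [-0.8, 0.1, 1.2]
grip_width: 0.0311
```

Call:
apply_moves(targets=[[[0, -2, 0], [0, 0, 0]], [[0, -5, 0], [0, 0, 0]], [[0, -8, 0], [0, 0, 0]], [[0, -12, 0], [0, 0, 0]], [[0, -16, 0], [0, 0, 0]], [[0, -20, 0], [0, 0, 0]], [[0, -24, 0], [0, 0, 0]], [[0, -24, 0], [0, 0, 0]]])

```text
time_s: 4.6
tool_pos: [0.4773, 0.0061, 0.0075]
tool_rot: [180.0, -0.2, 90.1]
force: [-0.5, 5.8, -0.3]
grip_width: 0.0292
```

Grip width changed slightly (31→29), so I check the wedge is following.

```bash
python3 - <<'E'
from cell import env
import cv2
o=env.get_obs();print(o['grip_width'],o['force'])
a=env.read_camera('wrist')['image'][:,:,::-1]; b=env.read_camera('scene')['image'][110:250,180:340,::-1]
cv2.imwrite('pics/m1.png',np.hstack([cv2.resize(a,(400,300)),cv2.resize(b,(343,300))]) if 0 else cv2.hconcat([cv2.resize(a,(400,300)),cv2.resize(b,(343,300))]))
print(env.get_obs()['grip_width'])
E
```

```text
0.029162266978054675 [-0.46524508  5.76085838 -0.28639152]
0.029231592298030143
```

View pics/m1.png

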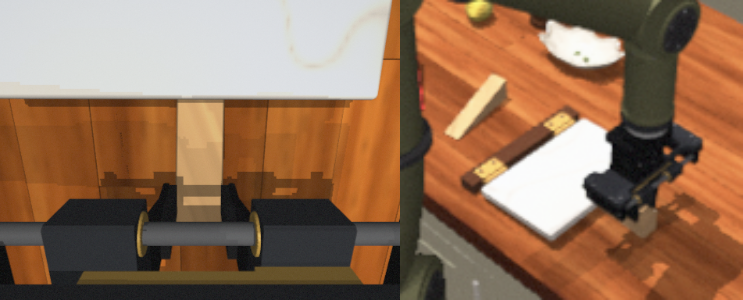

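The wrist view shows the wedge between the fingers (px ~200,190), with more of it out and the slab lower. Continue.

Call:
apply_moves(targets=[[[0, -3, 0], [0, 0, 0]], [[0, -7, 0], [0, 0, 0]], [[0, -11, 0], [0, 0, 0]], [[0, -15, 0], [0, 0, 0]], [[0, -19, 0], [0, 0, 0]], [[0, -23, 0], [0, 0, 0]], [[0, -27, 0], [0, 0, 0]], [[0, -30, 0], [0, 0, 0]]])

```text
time_s: 5.5
tool_pos: [0.4774, -0.023, 0.0075]
tool_rot: [180.0, -0.2, 90.1]
force: [-0.3, 8.6, -0.8]
grip_width: 0.0292
```

Call:
apply_moves(targets=[[[0, -4, 0], [0, 0, 0]], [[0, -8, 0], [0, 0, 0]], [[0, -12, 0], [0, 0, 0]], [[0, -16, 0], [0, 0, 0]], [[0, -20, 0], [0, 0, 0]], [[0, -24, 0], [0, 0, 0]], [[0, -28, 0], [0, 0, 0]], [[0, -28, 0], [0, 0, 0]]])

```text
time_s: 6.3
tool_pos: [0.4772, -0.0556, 0.0075]
tool_rot: [180.0, 0.0, 89.9]
force: [0.2, -0.4, -0.3]
grip_width: 0.0295
```

Force dropped to zero: free. Pull another 15 mm for clearance, then look.

Call:
apply_moves(targets=[[[0, -5, 0], [0, 0, 0]], [[0, -10, 0], [0, 0, 0]], [[0, -15, 0], [0, 0, 0]], [[0, -15, 0], [0, 0, 0]], [[0, -15, 0], [0, 0, 0]]])

```text
time_s: 6.8
tool_pos: [0.4774, -0.0701, 0.0075]
tool_rot: [180.0, 0.0, 90.0]
force: [-0.6, -0.5, -0.2]
grip_width: 0.0295
```

```bash
python3 - <<'E'
from cell import env
import cv2
a=env.read_camera('wrist')['image'][:,:,::-1]; b=env.read_camera('scene')['image'][110:250,180:340,::-1]
cv2.imwrite('pics/m2.png',cv2.hconcat([cv2.resize(a,(400,300)),cv2.resize(b,(343,300))]))
E
```

```text
(no output)
```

View pics/m2.png

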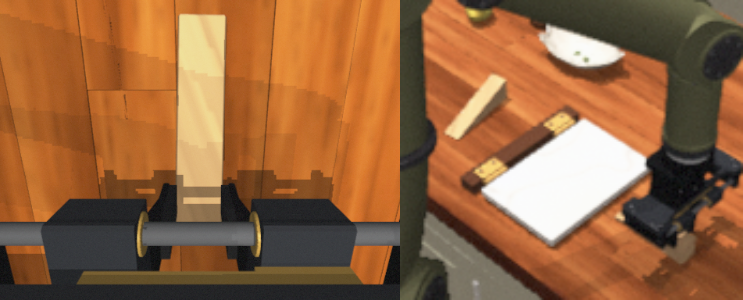

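The tip (px 200,15) is out in the open and the slab lies flat. Release, then raise.

Call:
apply_moves(targets=[[[0, 0, 0], [0, 0, 0]], [[0, 0, 0], [0, 0, 0]], [[0, 0, 0], [0, 0, 0]], [[0, 0, 0], [0, 0, 0]], [[0, 0, 0], [0, 0, 0]], [[0, 0, 0], [0, 0, 0]], [[0, 0, 0], [0, 0, 0]], [[0, 0, 0], [0, 0, 0]]], hand=80)

```text
time_s: 7.7
tool_pos: [0.4774, -0.0693, 0.0075]
tool_rot: [180.0, 0.0, 90.0]
force: [-0.3, -0.2, 0.2]
grip_width: 0.0785
```

Call:
apply_moves(targets=[[[0, 0, 10], [0, 0, 0]], [[0, 0, 30], [0, 0, 0]], [[0, 0, 60], [0, 0, 0]], [[0, 0, 100], [0, 0, 0]], [[0, 0, 140], [0, 0, 0]], [[0, 0, 180], [0, 0, 0]], [[0, -20, 200], [0, 0, 0]], [[0, -20, 200], [0, 0, 0]]])

```text
time_s: 8.5
tool_pos: [0.4794, -0.0923, 0.2117]
tool_rot: [179.6, 0.0, 89.8]
force: [0.7, -0.4, 0.6]
grip_width: 0.08
```

```bash
python3 - <<'E'
from cell import env
import cv2
from h import *
from scipy.spatial.transform import Rotation as R
o=env.get_obs(); p=env.read_camera('wrist')
T=np.eye(4);T[:3,:3]=R.from_euler('xyz',o['tool_rot'],degrees=True).as_matrix();T[:3,3]=o['tool_pos'];T=T@p['mount']
np.savez('w.npz',T=T,K=p['camera_matrix'])
for r in env.regions_of(p,'wedge'): print(r['conf'],r['rect'])
b=env.read_camera('scene'); c=env.read_camera('top')
for r in env.regions_of(c,'wedge')+env.regions_of(c,'slab_base'): print(r['conf'],r['rect'])
cv2.imwrite('pics/m3.png',cv2.hconcat([cv2.resize(p['image'],(400,300)),cv2.resize(b['image'][110:250,180:340],(343,300))])[:,:,::-1])
E
```

```text
0.65 [239.7, 36.9, 270.2, 173.7]
0.94 [267.7, 178.7, 310.0, 192.7]
0.68 [122.4, 183.6, 157.5, 210.8]
0.98 [210.3, 158.5, 264.3, 224.0]
```

View pics/m3.png

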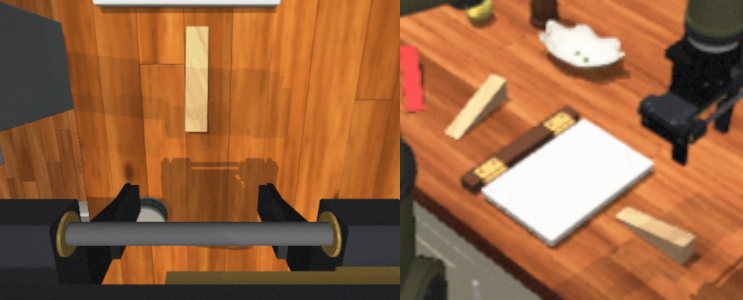

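The wedge lies flat (wrist px 196,80) with a visible gap to the slab edge (px 187,4), and the slab is flat. The spare looks unmoved. I check the numbers and hand in.

```bash
python3 - <<'E'
from cell import env
from h import *
d=np.load('w.npz');p={'camera_matrix':d['K']}
print('tip',ray(p,(252,35),.004,d['T']),'thick',ray(p,(252,168),.042,d['T']),'slab edge',ray(p,(239,6),.023,d['T']))
c=env.read_camera('top')
print([(r['conf'],r['rect']) for r in env.regions_of(c,'spare_wedge')])
print(env.get_obs()['time_s'],env.sign_off())
E
```

```text
tip [0.4787523  0.04665725 0.004     ] thick [ 0.47794728 -0.08972003  0.042     ] slab edge [0.4659524  0.07023462 0.023     ]
[(0.92, [170.9, 167.3, 186.7, 205.5])]
the job is handed in; nothing more can be done
8.9 None
```

I gripped the wedge by its thick end and drew it straight back about 98 mm at roughly 40 mm/s. The slab came down on the slope and lies flat. I then let go, raised the gripper clear, and handed the job in at 8.9 s.

- **Wedge:** it lies flat on its underside with its tip at y ≈ 0.047. The slab's front edge is at y ≈ 0.070, so the gap is about 23 mm.
- **Forces:** pull readings between moves were 6 to 9 N, then zero once the wedge came free.
- **Spare wedge:** the detector's box is within about 1.5 px of the first one, so it did not move. The arm did not touch the red wedge.
- **Disagreements:**
  - The gripper read 29 to 31 mm on a 32 mm wedge, but the pictures showed it following the gripper.
  - The slab's front edge came out at 0° from the top camera and about -1° from the wrist camera.
  - The detector also reported the red piece as a wedge, which I ignored.

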